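# Teach a motorised rim latch its drawn-back position

## Task

The motorised rim latch on the door offcut has new batteries and must now learn its drawn-back position. First slide the battery cover fully home, since the latch must not be worked with the compartment open; then pull the sprung black grip back until its red lines meet the bold red mark on the case, and keep it there: finish while still holding it at the mark, for the spring takes it back if you let go. Leave the tools and other things lying around where they are.

Things in the scene. Friction and masses are not known exactly. Their poses are not given: they have to be found in the camera images.
- lock: motorised rim latch, a dark case 76 mm wide (x) and 174 mm long (y) with its top 78 mm above the worktop, screwed to the white face of a door offcut 150 (x) x 230 (y) x 40 mm that stands on a black rubber mat; all of this is fixed and does not move. Origin: on the worktop under the middle of the offcut. Own y runs along the case from the latch nose (at -y, sticking out past the offcut's edge) to the battery end (+y); own z is up. The offcut's white face is at z = 44 mm.
- latch (a joint): the sprung latch in m: 0 = at rest, nose fully out; grows as the black grip is pulled along the lock's +y (away from the nose, towards the battery end); 0.020 = at the red mark, nose drawn in level with the end of the case; hard stop at 0.030. Grip, aluminium plate and nose are one piece. A spring always draws it back: about 5 N at rest, 10 N at the mark, 12.5 N at the stop. It does not stay by itself.
- latch_grip (a point): on the black upright grip of the latch, in its middle, 14 mm below its top. The grip is 14 mm thick along the lock's y, 36 mm wide along x and stands 30 mm above the case (from z = 80 to 110 mm, with a foot 20 mm thick below z = 84 mm); it moves with the latch. At rest it is 20 mm from the mark. Flat case all round it, with free room for a finger on each side (y). Axes as the lock's.
- teach_mark (a point): the mark: middle between the two bold red lines on the case's cheeks, at the left and right of the slide plate. The plate carries two red lines of its own, level with the middle of the grip; drawn to the mark they line up with the bold ones, and the point latch_grip then has the same lock y as this point. Thin grey ticks stand each 5 mm. Axes as the lock's.
- battery_cover (a joint): the sliding light grey cover of the battery compartment in m: 0 = fully home (against its stop), grows as it is slid open along the lock's +y, at most 0.055. Starts part open. Friction about 2.5 N; it stays where it is left.
- cover_ridge (a point): top centre of the thumb ridge on the flat light grey battery cover; moves with the cover. The ridge is 10 mm thick along the lock's y, 44 mm wide along x and stands 12 mm above the cover plate (plate top at z = 79 mm, ridge top at 91 mm). The cover's outer end wall, 76 mm wide and 31 mm high, is 20 mm beyond this point on +y and can be pushed too. Axes as the lock's.
- screwdriver: bystander, leave alone: yellow-handled screwdriver lying flat, 193x25x25 mm, long axis x; origin at the middle of its underside
- order_pad: bystander, leave alone: pad of paper forms, 149x106x10 mm; origin at the middle of its underside
- pliers: bystander, leave alone: pliers with blue handles lying flat, 168x44x11 mm, long axis x; origin at the middle of its underside
- fob: bystander, leave alone: black car-key fob with a ring, 85x36x14 mm; origin at the middle of its underside
- padlock: bystander, leave alone: brass padlock lying flat, 64x40x14 mm; origin at the middle of its underside
- torch: bystander, leave alone: black pocket torch lying flat, 111x36x36 mm, long axis x; origin at the middle of its underside
- cylinder: bystander, leave alone: brass-coloured euro lock cylinder lying flat, 33x83x18 mm; origin at the middle of its underside

How it is judged (in metres and radians):
On the way, in this order (a step that is already met when the one before it is completed fails the run):
1. the battery cover is fully home (within 2.5 mm) and the latch is still at rest (value of joint battery_cover below 0.0025 m and value of joint latch below 0.006 m), for 0.2 s.
2. the latch is drawn to the mark (within 2.5 mm) and held there by the gripper (value of joint latch between 0.0175 and 0.0225 m and contact force between the fingers and lock above 3 N and value of joint battery_cover below 0.0025 m), for 0.5 s.
At the end, for the whole second after the job is handed in: The battery cover is home within 2.5 mm, and the fingers hold the latch still at the mark, 20 mm from rest within 2.5 mm, pressing on it with more than 3 N (all of step 2 and velocity of joint latch between -0.01 and 0.01 m/s); the arm keeps its last pose, push and grip.
It fails at once if the latch is drawn more than 6 mm while the battery cover is open by more than 4 mm (value of joint latch above 0.006 m and value of joint battery_cover above 0.004 m).
It fails at once if a bystander is moved by more than 30 mm (distance of any of screwdriver, order_pad, pliers, fob, padlock, torch, cylinder from where it was at the start of the episode above 0.03 m).
It also fails if it takes over 38 s, if anything falls off the work surface, if the arm or the gripper's body presses on something with over 40 N, if the wrist force passes 120 N, or if a joint passes its speed limit or range.

## Robot

A 7-joint arm with a two-finger parallel gripper is mounted at the origin on a cart in front of the work surface, level with it; the furniture and walls round the work are solid. World frame = base frame: x ahead of the robot, y to its left, z up, the work surface at z = 0. Lengths are in mm, angles in degrees, forces in N, time in s.
With the tool pointing down it reaches from about 425 to 875 mm from the base axis. Payload 9.9 kg.
Tool frame: the origin (TCP) lies at the centre of the arm's flange, where the gripper is bolted on; the fingertips stand 173 mm ahead of it and the grasp point (between the pads) lies 155 mm ahead of it; z points along the fingers, y is the line along which they close (so a half turn about z gives the same grasp; the last joint's range is limited). The gripper opens to 85 mm and grips with 20 to 120 N. Pads are 22 mm wide; open, the fingers measure 114 mm over their backs; the gripper's body (76 mm by 85 mm) begins 54 mm behind the grasp point. The pads swing forward as they close: fully open they stand 13 mm farther back than shut.
Start: joints at [63.552, 32.985, 1.427, 82.34, -0.859, 64.687, -3.237], TCP at [248.997, -627.403, 404.689] pointing down, gripper open.
Joint ranges: [-157.87, 157.87], [-19.46, 123.44], [-87.15, 90], [11.01, 140.99], [-62.26, 242.26], [9.8, 113.94], [-161.44, 161.44]. Speed limits (degrees/s): [127.2, 127.2, 172.46, 172.46, 180, 180, 180].

## Interface

Orientations are given as a 3x3 rotation matrix whose columns are the frame's x, y, z axes.
In Python, from plant import get_state, vision, ctrl, trace gives the robot as it stands. The module is installed in compiled form; this text tells all that it offers.
- The arm moves only by the shell command python3 -m creep 'ROWS' [OPENING] [FORCE]. ROWS is JSON, a list that holds one entry, the list of rows, each a list of 6 numbers: the shift along the tool's x, y, z in mm, then the turn, a rotation vector about the tool's x, y, z in degrees. A call has 1 to 12 rows; each row is the pose to reach, as a shift and turn from the pose commanded when the call began, along the tool's axes at that moment; what a row does not reach only later rows make up. A row lasts 1/12 s, in which the tool goes at most 41.7 mm and 7.16 degrees, less where a joint would pass 70% of its speed; a pose out of reach is approached as far as the arm can. A call with a gripper value outside its range is refused whole. OPENING is the closure, from -1 (fully open) to 1 (shut), so that 0 is half open, set as the call begins (- or left out, the last holds). The fingers move at their own pace and stop on an object; FORCE is the grip in N (left out, the last holds). Time passes only in rows, so rows that repeat a pose let the fingers close. It gives the time, the measured TCP pose, the force, the opening and the grip force at its end, in the units of the state.
- get_state(): the state, without advancing time (a new reading comes with each control period).
- vision.read_camera(name): name is "scene" or "top"; returns the picture (420x560x3 uint8, red, green, blue); there is no depth.
- vision.camera_model(name): a dict with "K" (3x3 intrinsics, pixels), "dist" ([k1, k2, p1, p2, k3] as OpenCV has them; the pictures are not rectified), "eye" and "rotation" of the camera in the world. Camera axes: x right, y down, z forward; pixel columns grow to the right and rows downward; lengths in mm; the calibration is good to about 2 mm. A picture is of the moment at which its call begins. camera_model takes no time and is no camera call.
- ctrl.job_done(): hands the job in; it is judged then, once.
Trained networks look in the newest picture that a camera, given by its name, has taken for a name from the list of things; names that differ only in an ending like _2 or _b are one class to them, and where a whole thing is asked for, a point or a joint stands for the part that bears it (a point fixed in the world has none). Each returns a list of dicts, best first, with "p" (0 to 1); they miss things now and then, are a little off and sometimes report something else, mostly with a low value. They report only what shows in the picture. A call takes as long as a camera call.
- trace(thing, camera): "region" (420x560 bool, what is visible of it) and "rect" ([left, top, right, bottom] in pixels, round what is visible of it).
The state is a dict: "time": time; "joints": joint angles; "qd": joint speeds; "effort": joint torques, N m; "ee_pos": TCP position; "tool_rot": TCP orientation; "contact_force": force on the tool from outside, world axes, zero at the start; "moment": the same for the moment, N m; "grip_width": opening from 0.0 (shut) to 1.0 (fully open); "grip_force": force on a finger pad.
Only numpy, scipy, OpenCV 4.12 (cv2) and the standard library are available. Lean on these libraries where they do the work, as an engineer would, in place of code of your own. Each camera call takes 0.05 s, during which the arm holds its last target. There are 200 camera calls.

## Working session

There is one attempt and no reset: what is moved stays moved. The work goes in short steps, Python scripts to look and compute and a shell command to move; the robot and the scene stay as the last step left them, time stands still between calls to the robot, and variables do not carry over. Pictures are saved under pics/ and viewed, at most 10 in all, crops included, and the job is handed in when it is done.

```bash
mkdir -p pics
cat > h.py <<'E'
import numpy as np,cv2
from plant import get_state,vision,ctrl,trace
def ray(cam,uv):
    m=vision.camera_model(cam);K=np.array(m["K"],float);d=np.array(m["dist"],float)
    p=cv2.undistortPoints(np.array([[uv]],float),K,d)[0,0]
    return np.array(m["eye"],float),np.array(m["rotation"],float)@np.array([p[0],p[1],1])
def at(cam,uv,z):
    e,r=ray(cam,uv);return e+r*(z-e[2])/r[2]
def proj(cam,P):
    m=vision.camera_model(cam);R=np.array(m["rotation"],float)
    c=(np.atleast_2d(P)-np.array(m["eye"]))@R
    return cv2.projectPoints(c,np.zeros(3),np.zeros(3),np.array(m["K"],float),np.array(m["dist"],float))[0][:,0]
def snap(cam,f,crop=None,s=1):
    im=vision.read_camera(cam)
    if crop: im=im[crop[1]:crop[3],crop[0]:crop[2]]
    cv2.imwrite("pics/"+f,cv2.resize(im[...,::-1],None,fx=s,fy=s,interpolation=cv2.INTER_CUBIC))
E
python3 - <<'E'
from h import *
s=get_state();print(s["time"],s["ee_pos"],np.round(s["tool_rot"],3).tolist())
for c in("scene","top"):
    snap(c,c+"0.png");m=vision.camera_model(c);print(c,m["eye"],np.round(m["rotation"],2).tolist(),m["K"][0][0])
    for t in("lock","latch_grip","cover_ridge"):
        print(t,[(round(d["p"],2),d["rect"],np.argwhere(d["region"])[:,::-1].mean(0).round(1)) for d in trace(t,c)[:2]])
E
```

```text
0.0 [ 248.95963016 -627.22544888  403.82437567] [[0.929, 0.369, -0.001], [0.369, -0.929, 0.002], [-0.0, -0.002, -1.0]]
scene [-483.13172099  902.21112251 1078.29345967] [[-0.64, -0.45, 0.62], [-0.77, 0.36, -0.53], [0.02, -0.82, -0.58]] 531.5287737186869
lock [(0.96, [272.0, 185.3, 345.6, 249.1], array([310.3, 218.3])), (0.15, [254.8, 264.5, 298.2, 290.6], array([279.3, 277.1]))]
latch_grip [(0.5, [310.5, 185.3, 328.9, 198.6], array([320.6, 192. ]))]
cover_ridge [(0.76, [288.8, 205.4, 319.4, 229.6], array([300.2, 218.3])), (0.6, [163.3, 274.6, 227.0, 325.7], array([195.5, 299.4]))]
top [ 399.43801595   37.04694873 1507.67521315] [[0.01, -0.99, 0.12], [-1.0, -0.01, 0.0], [-0.0, -0.12, -0.99]] 488.8270240185742
lock [(0.81, [274.6, 181.2, 364.8, 251.0], array([320.7, 216.4])), (0.35, [283.9, 205.7, 320.1, 241.1], array([301.1, 222.6]))]
latch_grip [(0.65, [333.9, 195.7, 363.7, 213.7], array([347.2, 204.8])), (0.6, [396.2, 161.3, 421.2, 190.0], array([408.4, 176.5]))]
cover_ridge [(0.61, [285.4, 209.2, 318.0, 243.4], array([300.9, 222.5])), (0.34, [413.4, 191.5, 444.3, 224.8], array([426.5, 209.7]))]
```

View pics/top0.png

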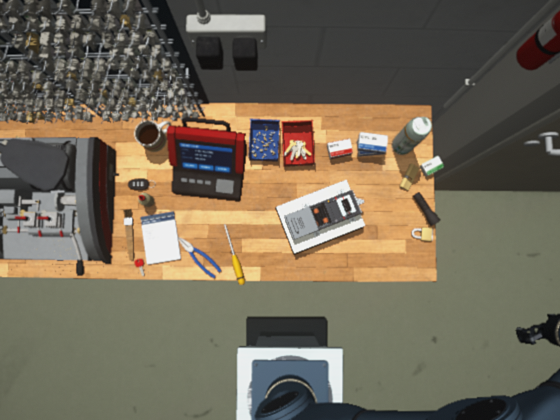

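View pics/scene0.png

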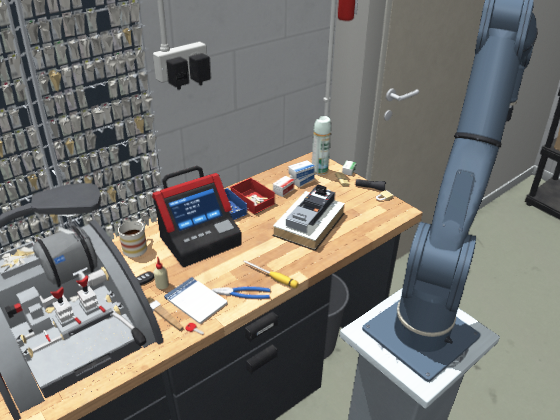

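View zoom.

The top view shows the lock at about (320,217), with the nose at right (362,201) and the battery cover at left (300,222). I'll zoom in on both views.

Run:
```python
from h import *
a=[]
im=vision.read_camera("top")[170:260,265:375];im2=vision.read_camera("scene")[175:255,262:360]
f=lambda i,s:cv2.resize(i[...,::-1],None,fx=s,fy=s,interpolation=cv2.INTER_CUBIC)
cv2.imwrite("pics/t1.png",f(im,7));cv2.imwrite("pics/s1.png",f(im2,7))
```

```text
(no output)
```

View pics/t1.png

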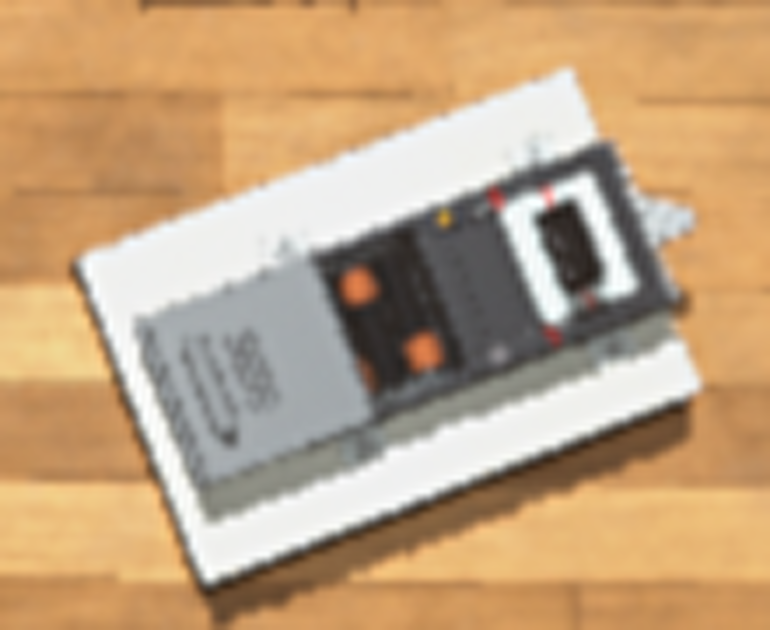

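View pics/s1.png

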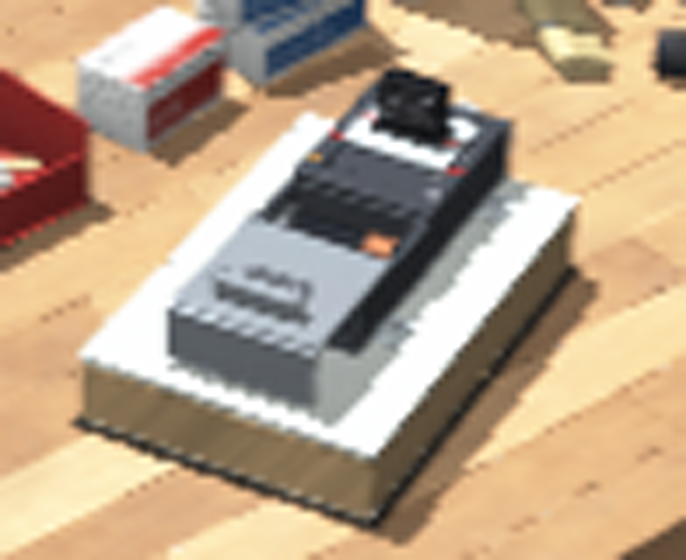

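The crops show the offcut corners at t1 (575,70), (78,262), (205,585), (698,392), the bold red marks at (497,198) and (554,335), the cover's outer edge at (138,325)-(205,482), and its inner edge at (312,255)-(375,412).

Run:
```python
from h import *
T=lambda u,v,z:at("top",((u+.5)/7-.5+265,(v+.5)/7-.5+170),z)
S=lambda u,v,z:at("scene",((u+.5)/7-.5+262,(v+.5)/7-.5+175),z)
C=np.array([T(u,v,44) for u,v in((575,70),(78,262),(205,585),(698,392))]);print("corners",C.round(1).tolist(),[np.linalg.norm(C[i]-C[i-1]).round(1) for i in range(4)])
c=C.mean(0); y=C[1]-C[0]+C[2]-C[3];y/=np.linalg.norm(y);x=np.cross(y,[0,0,1]);print("ctr",c,"y",y,"x",x,"yaw",np.degrees(np.arctan2(y[1],y[0])))
L=lambda p:np.round([(p-c)@x,(p-c)@y],1)
for n,p in dict(m1=T(497,198,78),m2=T(554,335,78),pl1=T(547,195,79),pl2=T(590,300,79),grip=T(570,246,110),co1=T(138,325,79),co2=T(205,482,79),ci1=T(312,255,79),ci2=T(375,412,79),n1=T(610,143,78),n2=T(680,300,78),
 Sc1=S(170,312,79),Sc2=S(318,358,79),Sc3=S(265,215,79),Sc4=S(395,262,79),Sm1=S(337,135,78),Sm2=S(455,172,78),Sg=S(415,80,110),Soff1=S(80,358,44),Soff2=S(375,455,44),Soff3=S(578,205,44)).items():print(n,p.round(1),L(p))
```

```text
corners [[659.1, -168.3, 44.0], [573.6, 46.8, 44.0], [435.3, -8.4, 44.0], [519.3, -220.1, 44.0]] [np.float64(149.1), np.float64(231.5), np.float64(148.9), np.float64(227.7)]
ctr [546.80289722 -87.49779509  44.        ] y [-0.36915142  0.92936926  0.        ] x [ 0.92936926  0.36915142 -0.        ] yaw 111.6632928702051
m1 [ 598. -130.   78.] [ 31.9 -58.4]
m2 [ 540.1 -153.7   78. ] [-30.7 -59. ]
pl1 [ 599.3 -151.    79. ] [ 25.3 -78.4]
pl2 [ 554.9 -168.8   79. ] [-22.5 -78.6]
grip [ 573.8 -156.3  110. ] [ -0.3 -73.9]
co1 [543.   21.2  79. ] [ 36.6 102.4]
co2 [477.3  -7.2  79. ] [-34.9 100.3]
ci1 [573.1 -51.8  79. ] [37.6 23.5]
ci2 [507.1 -78.2  79. ] [-33.5  23.3]
n1 [ 621.9 -178.1   78. ] [  36.3 -111.9]
n2 [ 555.3 -207.    78. ] [ -36.2 -114.2]
Sc1 [539.  25.  79.] [ 34.3 107.4]
Sc2 [471.9  -4.5  79. ] [-39.  104.8]
Sc3 [569.8 -58.6  79. ] [32.1 18.4]
Sc4 [504.2 -80.8  79. ] [-37.1  21.9]
Sm1 [ 600.  -131.1   78. ] [ 33.4 -60.2]
Sm2 [ 541.5 -154.2   78. ] [-29.6 -60. ]
Sg [ 577.4 -159.1  110. ] [  2.  -77.9]
Soff1 [573.3  49.3  44. ] [ 75.1 117.3]
Soff2 [436.3  -8.7  44. ] [-73.6 114. ]
Soff3 [ 518.2 -217.8   44. ] [ -74.7 -110.5]
```

The pose fits the given sizes in both cameras. The lock axes match the tool axes (tool x = lock x, tool y = -lock y), so no turn is needed. The ridge is at about lock y 82, the grip at -79 and the mark at -59. I'll move above the ridge.

```bash
python3 -m creep '[[[476,-474,84,0,0,0],[476,-474,84,0,0,0],[476,-474,84,0,0,0],[476,-474,84,0,0,0],[476,-474,84,0,0,0],[476,-474,84,0,0,0],[476,-474,84,0,0,0],[476,-474,84,0,0,0],[476,-474,84,0,0,0],[476,-474,84,0,0,0],[476,-474,84,0,0,0],[476,-474,84,0,0,0]]]' 0 30
cat >> h.py <<'E'
C0=np.array([546.8,-87.5,0]);Y=np.array([-.36915,.92937,0]);X=np.array([.92937,.36915,0])
def st():
    s=get_state();p=np.array(s["ee_pos"])-C0;f=np.array(s["contact_force"])
    print("t",round(s["time"],2),"lock xyz",np.round([p@X,p@Y,p[2]],1),"F",np.round([f@X,f@Y,f[2]],1),"w",round(s["grip_width"],3),"gf",s["grip_force"],"R",np.round(np.array(s["tool_rot"])[:,0],3))
E
python3 -c "from h import *;st()"
```

```text
time: 1.5
ee_pos: [447.1, -170.5, 342.8]
tool_rot: [[0.93, 0.369, 0.001], [0.369, -0.93, -0.0], [0.001, 0.001, -1.0]]
contact_force: [1.6, -0.6, 0.3]
grip_width: 0.499
grip_force: 0.0
t 1.5 lock xyz [-123.3  -40.3  342.8] F [ 1.3 -1.1  0.3] w 0.499 gf 0.0 R [0.93  0.369 0.001]
```

```bash
python3 -m creep '[[[122,-121,40,0,0,0],[122,-121,40,0,0,0],[122,-121,40,0,0,0],[122,-121,40,0,0,0],[122,-121,40,0,0,0],[122,-121,40,0,0,0],[122,-121,40,0,0,0],[122,-121,40,0,0,0]]]' >/dev/null
python3 - <<'E'
from h import *
st()
a=vision.read_camera("scene")[165:245,250:350];b=vision.read_camera("top")[170:250,265:365]
cv2.imwrite("pics/c2.png",cv2.resize(np.hstack([a,b])[...,::-1],None,fx=4,fy=4,interpolation=cv2.INTER_CUBIC))
E
```

```text
t 2.17 lock xyz [ -3.2  78.  302.9] F [-0.  -0.2 -0. ] w 0.503 gf 0.0 R [ 0.93   0.368 -0.   ]
```

View pics/c2.png

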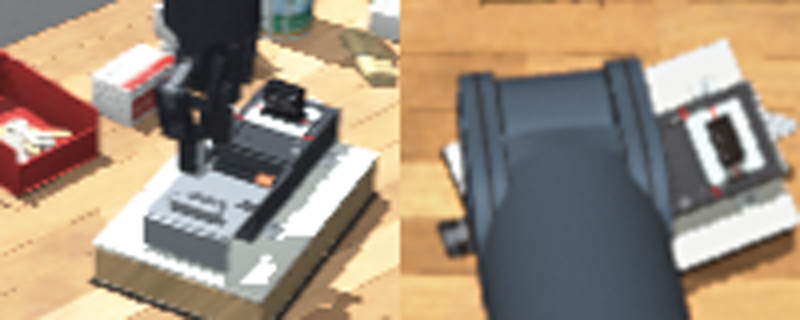

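The view shows the open fingers straddling above the cover, with dark bands around (195,205) that should be the ridge's face. I'll check the ridge y from the first crops.

Run:
```python
from h import *
f=lambda y,z,x=0:C0+X*x+Y*y+[0,0,z]
for y in (78,83,88):
  p=proj("scene",[f(y-5,91,-22),f(y-5,91,22),f(y+5,91,-22),f(y+5,91,22),f(y+5,79,22),f(y+5,79,-22)]);print(y,"scene crop",((p-[262,175]+.5)*7-.5).round().tolist())
  p=proj("top",[f(y-5,91,22),f(y-5,91,-22),f(y+5,91,22),f(y+5,91,-22)]);print("top crop",((p-[265,170]+.5)*7-.5).round().tolist())
st()
```

```text
78 scene crop [[317.0, 288.0], [230.0, 260.0], [307.0, 300.0], [220.0, 271.0], [219.0, 292.0], [306.0, 321.0]]
top crop [[217.0, 329.0], [256.0, 427.0], [195.0, 338.0], [233.0, 436.0]]
83 scene crop [[312.0, 294.0], [225.0, 265.0], [302.0, 305.0], [215.0, 276.0], [214.0, 298.0], [301.0, 327.0]]
top crop [[206.0, 333.0], [245.0, 432.0], [183.0, 342.0], [222.0, 441.0]]
88 scene crop [[307.0, 300.0], [220.0, 271.0], [297.0, 311.0], [210.0, 282.0], [209.0, 304.0], [296.0, 333.0]]
top crop [[195.0, 338.0], [233.0, 436.0], [172.0, 346.0], [211.0, 445.0]]
t 2.27 lock xyz [ -3.3  77.7 303. ] F [-0.1  0.4  0.3] w 0.497 gf 0.0 R [0.93  0.366 0.   ]
```

The band agrees with the ridge at y≈83. I'll go down over it and pinch.

```bash
python3 -m creep '[[[3,-5,20,0,0,0],[3,-5,40,0,0,0],[3,-5,46,0,0,0],[3,-5,46,0,0,0],[3,-5,46,0,0,0],[3,-5,46,0,0,0]]]' >/dev/null; python3 -c "from h import *;st()"
```

```text
t 2.77 lock xyz [  0.7  83.5 257.6] F [0.1 0.  0.2] w 0.498 gf 0.0 R [0.93  0.368 0.001]
```

```bash
python3 -m creep '[[[0,0,0,0,0,0],[0,0,0,0,0,0],[0,0,0,0,0,0],[0,0,0,0,0,0],[0,0,0,0,0,0],[0,0,0,0,0,0]]]' 1 25 >/dev/null; python3 -c "from h import *;st()"
```

```text
t 3.27 lock xyz [  0.8  84.  257.3] F [-1.1  0.4  7.4] w 0.109 gf 29.059295654296875 R [0.929 0.369 0.001]
```

The fingers hold at about 10 mm, so the ridge is gripped. Now I'll slide it home.

```bash
python3 -m creep '[[[0,5,-1,0,0,0],[0,12,-1,0,0,0],[0,20,-1,0,0,0],[0,26,-1,0,0,0],[0,30,-1,0,0,0],[0,30,-1,0,0,0]]]' >/dev/null; python3 -c "from h import *;st()"
```

```text
t 3.77 lock xyz [  0.7  52.5 257.5] F [ 3.3 -2.3 -8.8] w 0.105 gf 27.355433106422424 R [0.93  0.367 0.001]
```

```bash
python3 -m creep '[[[0,3,0,0,0,0],[0,6,0,0,0,0],[0,9,0,0,0,0],[0,10,0,0,0,0],[0,10,0,0,0,0]]]' >/dev/null; python3 -c "from h import *;st()"
```

```text
t 4.18 lock xyz [  0.8  43.9 257.6] F [  5.3   0.5 -10.1] w 0.105 gf 27.25641757249832 R [0.929 0.369 0.   ]
```

```bash
python3 -m creep '[[[0,2,0,0,0,0],[0,4,0,0,0,0],[0,6,0,0,0,0],[0,6,0,0,0,0],[0,6,0,0,0,0]]]' >/dev/null; python3 -c "from h import *;st()"
```

```text
t 4.6 lock xyz [  0.8  38.8 257.6] F [ 4.9  3.7 -7.9] w 0.101 gf 27.41370052099228 R [0.929 0.37  0.   ]
```

```bash
python3 -m creep '[[[0,2,0,0,0,0],[0,4,0,0,0,0],[0,4,0,0,0,0],[0,4,0,0,0,0]]]' >/dev/null; python3 -c "from h import *;st()"
```

```text
t 4.93 lock xyz [  1.   37.7 257.5] F [ 3.5 16.1 -1.7] w 0.102 gf 28.135729730129242 R [ 0.928  0.372 -0.001]
```

```bash
python3 -m creep '[[[0,3,0,0,0,0],[0,3,0,0,0,0],[0,3,0,0,0,0]]]' >/dev/null; python3 -c "from h import *;st()"
```

```text
t 5.18 lock xyz [  1.2  37.  257.5] F [ 3.3 25.4  3.4] w 0.108 gf 28.731225728988647 R [ 0.927  0.374 -0.002]
```

The hard stop is reached (25 N, no motion). I'll relax, open and lift.

```bash
python3 -m creep '[[[0,-4,0,0,0,0],[0,-4,0,0,0,0]]]' >/dev/null; python3 -m creep '[[[0,0,0,0,0,0],[0,0,0,0,0,0],[0,0,0,0,0,0],[0,0,0,0,0,0],[0,0,-20,0,0,0],[0,0,-45,0,0,0],[0,0,-45,0,0,0],[0,0,-45,0,0,0]]]' 0 25 >/dev/null
python3 - <<'E'
from h import *
st()
E
```

```text
t 6.02 lock xyz [  0.7  34.5 304. ] F [ 0.3  0.2 -0. ] w 0.497 gf 0.0 R [0.93  0.368 0.002]
```

```bash
python3 -m creep '[[[0,40,0,0,0,0],[0,80,0,0,0,0],[0,113,0,0,0,0],[0,113,0,0,0,0],[0,113,0,0,0,0],[0,113,0,0,0,0]]]' >/dev/null
python3 - <<'E'
from h import *
st()
a=vision.read_camera("scene")[165:245,250:350];b=vision.read_camera("top")[170:250,265:365]
cv2.imwrite("pics/c3.png",cv2.resize(np.hstack([a,b])[...,::-1],None,fx=4,fy=4,interpolation=cv2.INTER_CUBIC))
E
```

```text
t 6.52 lock xyz [ 2.000e-01 -7.750e+01  3.017e+02] F [0.1 1.  0.3] w 0.504 gf 0.0 R [ 0.93   0.368 -0.001]
```

View pics/c3.png

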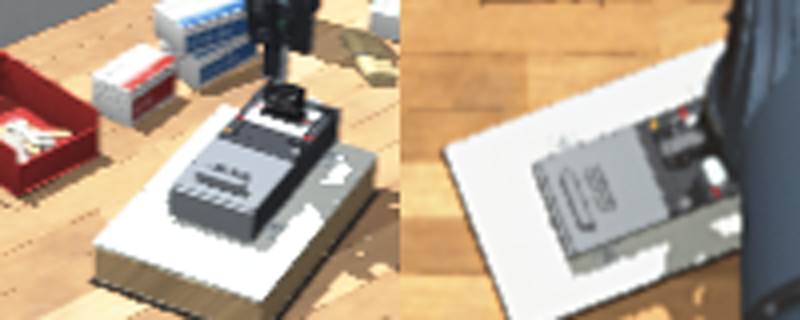

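The cover is shut with no compartment showing, and the fingers stand above the grip at about (285,90). I'll go down and grip.

```bash
python3 -m creep '[[[0,1,20,0,0,0],[0,1,36,0,0,0],[0,1,41,0,0,0],[0,1,41,0,0,0],[0,1,41,0,0,0],[0,1,41,0,0,0]]]' >/dev/null; python3 -c "from h import *;st()"; python3 -m creep '[[[0,0,0,0,0,0],[0,0,0,0,0,0],[0,0,0,0,0,0],[0,0,0,0,0,0],[0,0,0,0,0,0],[0,0,0,0,0,0]]]' 1 50 >/dev/null;  python3 -c "from h import *;st()"
```

```text
t 7.12 lock xyz [  1.  -78.7 262.5] F [-0.4 -0.1  0.1] w 0.498 gf 0.0 R [0.929 0.369 0.001]
t 7.62 lock xyz [  0.7 -78.9 262.5] F [-0.8  1.2  6.5] w 0.148 gf 51.280027627944946 R [0.929 0.369 0.001]
```

```bash
python3 -m creep '[[[0,-4,0,0,0,0],[0,-9,0,0,0,0],[0,-14,0,0,0,0],[0,-18,0,0,0,0],[0,-20,0,0,0,0],[0,-20,0,0,0,0],[0,-20,0,0,0,0]]]' >/dev/null;  python3 - <<'E'
from h import *
st()
a=vision.read_camera("scene")[180:220,295:345]
cv2.imwrite("pics/c4.png",cv2.resize(a[...,::-1],None,fx=14,fy=14,interpolation=cv2.INTER_CUBIC))
E
```

```text
t 8.2 lock xyz [  0.5 -61.  262.5] F [-0.8 -8.5  1.8] w 0.145 gf 50.775840282440186 R [0.93  0.367 0.002]
```

View pics/c4.png

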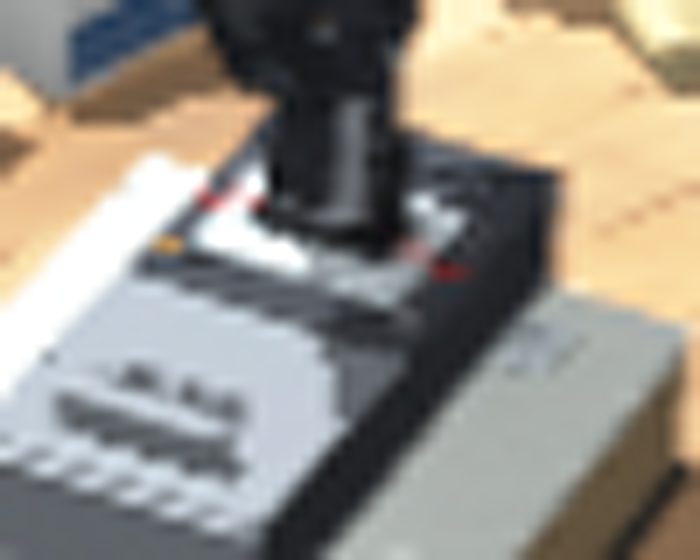

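The bold marks are at (215,198) and (448,271). The plate lines at (255,203) and (415,252) sit about 0.5 px toward the nose, roughly 2 mm short, which matches the measured 17.9 mm pull. I'll add 2 mm.

```bash
python3 -m creep '[[[0,-1,0,0,0,0],[0,-2.3,0,0,0,0],[0,-2.3,0,0,0,0],[0,-2.3,0,0,0,0],[0,-2.3,0,0,0,0],[0,-2.3,0,0,0,0],[0,-2.3,0,0,0,0],[0,-2.3,0,0,0,0],[0,-2.3,0,0,0,0]]]' >/dev/null;  python3 - <<'E'
from h import *
st()
a=vision.read_camera("scene")[180:220,295:345]
cv2.imwrite("pics/c5.png",cv2.resize(a[...,::-1],None,fx=14,fy=14,interpolation=cv2.INTER_CUBIC))
st()
E
```

```text
t 9.0 lock xyz [  0.5 -59.  262.5] F [ 0.6 -9.4  1.1] w 0.156 gf 50.75966656208038 R [0.93  0.367 0.002]
t 9.05 lock xyz [  0.5 -59.  262.5] F [ 1.2 -9.5  1.3] w 0.146 gf 50.75969159603119 R [0.93  0.367 0.002]
```

View pics/c5.png

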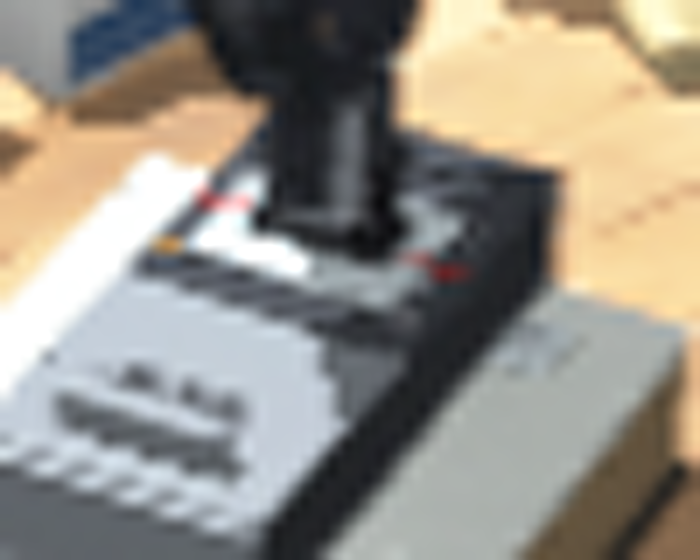

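The plate lines, with the right one at (417,259), now line up with the bold marks at (215,198) and (448,271). The travel is 19.9 mm and the spring force about 9.5 N, both as expected at the mark. I'll hold briefly and hand in.

```bash
python3 -m creep '[[[0,0,0,0,0,0],[0,0,0,0,0,0],[0,0,0,0,0,0],[0,0,0,0,0,0],[0,0,0,0,0,0],[0,0,0,0,0,0],[0,0,0,0,0,0],[0,0,0,0,0,0]]]' >/dev/null; python3 -c "from h import *;st();print(ctrl.job_done())"
```

```text
t 9.72 lock xyz [  0.5 -59.  262.6] F [-0.2 -9.3  1.5] w 0.153 gf 50.759607553482056 R [0.93  0.367 0.002]
the job is handed in; nothing more can be done
None
```

I slid the battery cover to its stop, then pulled the latch grip about 20 mm to the red mark and handed in at 9.7 s with the gripper still holding it there; no verdict was returned.

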